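# Mount a flanged hub on the checking fixture and clip its hold-down strap

## Task

Seat the larger flanged hub, flange down, fully home on the spigot of the checking fixture. Then take the steel hold-down strap from its black stand, lay it across the top of the hub and push its snap hook down over the fixture's catch bar until the sprung gate has flicked shut behind the bar; let go and leave the strap clipped over the hub. Do not disturb the other things on the bench.

Things in the scene. Friction and masses are not known exactly. Their poses are not given: they have to be found in the camera images.
- fixture: Fixed checking fixture: aluminium base 135 x 110 x 10 mm, a round grey plinth 84 mm across (top 36 mm above the bench) with a steel centring spigot, and a catch bar on two posts beside it. Origin on the spigot axis at bench level, z up. The catch bar is 55 mm from the spigot axis towards the fixture's -x and runs along its y.
- spigot (a point): Point on the spigot axis in the plinth's top face, 36 mm above the bench (the face the hub's flange must sit on). The spigot is 22 mm in diameter and rises 20 mm above this point, the last 5 mm tapered to 15 mm. Axes as the fixture's.
- bar (a point): Centre of the catch bar: a round steel bar 8 mm in diameter, level, 87 mm above the bench, along the fixture's y, 58 mm free between its two posts (posts 14 x 10 mm, up to 93 mm above the bench). Axes as the fixture's.
- hub_mid (a point): Centre of the larger aluminium hub, half-way up its axis. Flange at the bottom 72 mm across, 8 mm thick; barrel above it 40 mm across; 60 mm tall in all; through bore 25 mm (1.5 mm clear of the spigot all round); about 0.3 kg. Starts flange down on the bench; z is its axis, up. Seated, this point is 30 mm above the spigot point. Round: grip the barrel from any side, above the flange.
- hub: The same larger hub; origin at the centre of its underside.
- clip: The loose strap with snap hook, 0.18 kg, on its stand. Origin under the hook at its feet (6 mm above the bench), z up. Two rounded legs (20 mm thick along y), nose at -x, shank at +x; 13 mm throat open below, centred on x = 0, roof 36.5 mm up. The strap, 20 x 8 mm, runs along +x to 80 mm, underside 40 mm up. Clipped: +x from bar to spigot, strap resting on the hub, feet 56 mm above the bench.
- clip_grip (a point): Centre of the strap's upright black handle, 70 mm above the hook's feet, right over the throat. Handle 22 mm along x, 16 mm along y, 44 mm tall (48 to 92 mm above the feet). Axes as the strap's. Grip it across its 16 mm, along y. With the strap clipped down on a seated hub this point is 126 mm above the bench, 39 mm above the bar.
- throat (a point): Place in the hook's throat where the bar lies when the strap rests on a seated hub: x = y = 0, 31 mm above the hook's feet, 39 mm below the handle's centre. Axes as the strap's.
- gate (a joint): Sprung brass gate in the hook's throat, hinged on the shank 8 mm above the feet, leaning up to the nose. 0 = shut, grows to at most 0.85 rad as the bar pushes it towards the shank. It takes about 5 to 10 N of push on the hook and springs shut once the bar's centre is some 29 mm above the feet (strap resting on the seated hub: 31 mm); then the bar cannot come out.
- stand: Fixed black parking stand for the strap: base 130 x 56 x 6 mm, a post under the strap, two low rails beside the hook's feet. Origin at the centre of its underside. The strap starts with its axes as the stand's and its origin 30 mm from the stand's towards -x. Lift it straight up by 20 mm or more to clear the stand.
- small_hub_mid (a point): Bystander: a smaller aluminium hub of the same shape (flange 52 mm, barrel 28 mm, height 36 mm, bore 16 mm, too small for the spigot), point at its centre half-way up. It may stand on either of the two places where the larger hub can start.
- ring_gauge: Bystander: steel ring 54 mm across, 14 mm tall, origin centre of underside.
- driver: Bystander: hand driver lying on the bench, black handle, 165 mm long along its x, 20 mm thick; origin near mid-length at bench level.
- bottle: Bystander: white bottle 48 mm in diameter, 120 mm tall, origin centre of underside.
- cup: Bystander: black cup 64 mm across, 80 mm tall, origin centre of underside.

How it is judged:
By the outcome, as a careful person would: the job done as asked, in the order asked, and still so for the second after the job is handed in, with the robot touching nothing.
It also fails if it takes over 58 s, if anything falls off the work surface, if the arm or the gripper's body presses on something with over 40 N, if the wrist force passes 120 N, or if a joint passes its speed limit or range.

## Robot

A 7-joint arm with a two-finger parallel gripper is mounted at the origin on the work surface. World frame = base frame: x ahead of the robot, y to its left, z up, the work surface at z = 0. Lengths are in m, angles in rad, forces in N, time in s.
With the tool pointing down it reaches from about 0.4 to 0.875 m from the base axis. Payload 19.3 kg.
Tool frame: the origin (TCP) lies midway between the tips of the shut fingers; the grasp point (between the pads) lies 19 mm behind it; z points along the fingers, y is the direction in which the jaws open and shut (so a half turn about z gives the same grasp; the last joint's range is limited). The gripper opens to 85 mm and grips with 20 to 120 N. Pads are 22 mm wide; open, the fingers measure 114 mm over their backs; the gripper's body (76 mm by 85 mm) begins 54 mm behind the grasp point. The pads swing forward as they close: fully open they stand 13 mm farther back than shut.
Start: joints at [1.167, 0.521, -0.036, 1.599, 0.021, 1.021, -0.113], TCP at [0.205, -0.591, 0.231] pointing down, gripper open.
Joint ranges: [-2.91, 2.91], [-0.3, 2.13], [-1.5, 1.42], [0.17, 2.43], [-1.26, 4.41], [0.16, 1.93], [-2.52, 2.52]. Speed limits (rad/s): [1.89, 1.89, 2.39, 2.39, 3.01, 3.01, 3.01].

## Interface

Orientations are given as [roll, pitch, yaw] about the fixed x, y, z axes, in that order (R = Rz(yaw) Ry(pitch) Rx(roll)).
In Python, from workcell import bot gives the robot as it stands.
- The arm moves only by the tool servo_tool, never from a script. Its argument "plan" is a list of rows, each a list of 5 numbers: the shift along the world's x, y, z in mm, then the turn about the world's z in rad, then the gripper's target within -1 to 1 (shut at 1, half-way at 0, fully open at -1). In form: [[tx, ty, tz, yaw, jaw], ...]. A call has exactly 10 rows; each row is the pose to reach, as a shift and turn from the pose commanded when the call began; what a row does not reach only later rows make up. A row lasts 1/12 s, in which the tool goes at most 41.7 mm and 7.16 degrees, less where a joint would pass 70% of its speed; a pose out of reach is approached as far as the arm can. A call with a gripper value outside its range is refused whole. The fingers move at their own pace and stop on an object; "squeeze" is the grip in N (left out, the last holds). Time passes only in rows, so rows that repeat a pose let the fingers close, or fill a call up. It gives the time, the measured TCP pose, the force and the opening at its end, in the units of the state.
- bot.observe(): the state, without advancing time (a new reading comes with each control period).
- bot.grab_frame(name): name is "scene" or "top"; returns the picture (480x640x3 uint8, blue, green, red); there is no depth.
- bot.calibration(name): a dict with "fx", "fy", "cx", "cy" (pixels), "k1" (the pictures are not rectified: a ray, as slopes to the right and down, at radius r is drawn at 1 + k1 r^2 times it, then the intrinsics apply), "T" (4x4, takes a point from camera to world coordinates). Camera axes: x right, y down, z forward; pixel columns grow to the right and rows downward; lengths in m; the calibration is good to about 2 mm. A picture is of the moment at which its call begins. calibration takes no time and is no camera call.
- bot.job_done(): hands the job in, once; it reports no verdict.
The state is a dict: "clock": time; "qpos": joint angles; "qd": joint speeds; "joint_efforts": joint torques, N m; "position": TCP position; "tool_rot": TCP orientation; "force": force on the tool from outside, world axes, zero at the start; "moment": the same for the moment, N m; "grip_width": finger opening in m.
Only numpy, scipy, OpenCV 4.12 (cv2) and the standard library are available. Lean on these libraries where they do the work, as an engineer would, in place of code of your own. Each camera call takes 0.05 s, during which the arm holds its last target.

## Working session

There is one attempt and no reset: what is moved stays moved. The work goes in short steps, Python scripts to look and compute and a tool call to move; the robot and the scene stay as the last step left them, time stands still between calls to the robot, and variables do not carry over. Pictures are saved under pics/ and viewed, and the job is handed in when it is done.

Besides the shell and the picture viewer there is one more tool, called after "Call:" as name([rows], argument=value, ...), one row to a line, values as JSON. servo_tool: Moves the arm, as the interface text tells. Its arguments: {"type":"object","properties":{"plan":{"type":"array","items":{"type":"array","items":{"type":"number"}}},"squeeze":{"type":"number"}},"required":["plan"]}

```bash
mkdir -p pics; python3 - <<'E'
from workcell import bot
import cv2
print(bot.observe())
for n in("scene","top"):
    im=bot.grab_frame(n); cv2.imwrite(f"pics/{n}0.png",im)
    c=bot.calibration(n); print(n,c)
E
```

```text
{'clock': 0.0, 'qpos': array([ 1.16680941,  0.52201976, -0.03634612,  1.60000022,  0.02119561,
        1.02110722, -0.11276724]), 'qd': array([-6.05011356e-05,  8.28076125e-04, -2.16537641e-05,  9.08643145e-04,
        4.34844311e-04, -2.99295682e-04, -1.48772022e-03]), 'joint_efforts': array([-1.36969455e-03, -9.27098608e+01,  1.97907664e+00, -3.69930875e+01,
        1.78107340e-02,  8.09523510e-03,  8.81574306e-05]), 'position': array([ 0.20462944, -0.59019233,  0.23072473]), 'tool_rot': array([-3.14044499e+00,  6.93693526e-05,  3.33823532e-01]), 'force': array([ 0.03126777,  0.03465211, -0.51419426]), 'moment': array([0.00089257, 0.05868447, 0.04032003]), 'grip_width': 0.08511033756573763}
scene {'fx': 482.07470979471526, 'fy': 482.07470979471526, 'cx': 312.44173185552023, 'cy': 231.9312327472279, 'k1': -0.07071163312395098, 'T': array([[-0.1057168 ,  0.69618967, -0.71003092,  1.32435208],
       [ 0.9943809 ,  0.07004205, -0.07937713,  0.05270618],
       [-0.00552952, -0.71443268, -0.69968233,  0.80951702],
       [ 0.        ,  0.        ,  0.        ,  1.        ]])}
top {'fx': 574.2088231809068, 'fy': 574.2088231809068, 'cx': 322.20992599106495, 'cy': 246.92431383455448, 'k1': -0.12379280177300991, 'T': array([[-0.00815595, -0.98976656,  0.14246279,  0.4000658 ],
       [-0.99980589,  0.01062668,  0.01659077, -0.0395914 ],
       [-0.01793489, -0.14229982, -0.9896611 ,  1.18078849],
       [ 0.        ,  0.        ,  0.        ,  1.        ]])}
```

View pics/scene0.png

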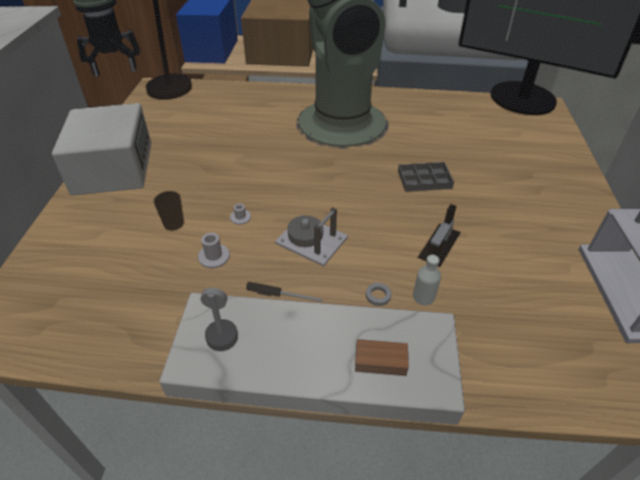

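View pics/top0.png

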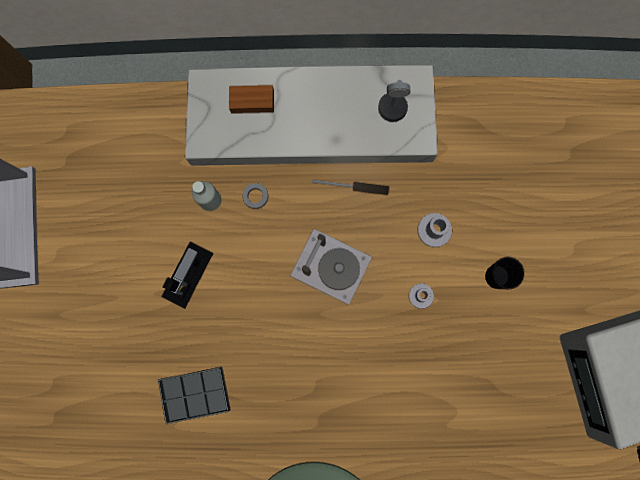

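Top view: fixture spigot at about (338,268), bar at (314,253), larger hub at (435,229), small hub at (421,296), stand at (187,275) with the hook and handle at its lower-left end. Now I'll zoom in and measure.

```bash
cat > h.py <<'E'
import numpy as np,cv2
from workcell import bot
def cal(n):
    c=bot.calibration(n);K=np.array([[c['fx'],0,c['cx']],[0,c['fy'],c['cy']],[0,0,1.]]);return K,np.array([c['k1'],0,0,0.]),c['T']
def ray(n,uv):
    K,d,T=cal(n);uv=np.asarray(uv,float).reshape(-1,1,2)
    p=cv2.undistortPointsIter(uv,K,d,None,None,(cv2.TERM_CRITERIA_COUNT|cv2.TERM_CRITERIA_EPS,50,1e-9)).reshape(-1,2)
    r=np.c_[p,np.ones(len(p))]@T[:3,:3].T
    return T[:3,3],r
def onz(n,uv,z):
    o,r=ray(n,uv);return o+r*((z-o[2])/r[:,2])[:,None]
def proj(n,P):
    K,d,T=cal(n);R=T[:3,:3].T;t=-R@T[:3,3]
    return cv2.projectPoints(np.asarray(P,float).reshape(-1,1,3),cv2.Rodrigues(R)[0],t,K,d)[0].reshape(-1,2)
def tri(uv1,uv2): # scene, top
    o1,r1=ray('scene',uv1);o2,r2=ray('top',uv2);r1=r1[0]/np.linalg.norm(r1);r2=r2[0]/np.linalg.norm(r2)
    A=np.c_[r1,-r2];s=np.linalg.lstsq(A,o2-o1,rcond=None)[0]
    a=o1+s[0]*r1;b=o2+s[1]*r2;return (a+b)/2,np.linalg.norm(a-b)
def crop(im,x,y,w,h,k,f):
    c=cv2.resize(im[y:y+h,x:x+w],None,fx=k,fy=k,interpolation=cv2.INTER_CUBIC);cv2.imwrite(f,c)
E
python3 - <<'E'
from h import *
t=cv2.imread('pics/top0.png');s=cv2.imread('pics/scene0.png')
a=[cv2.resize(t[y:y+90,x:x+100],(400,300*90//75//1),interpolation=cv2.INTER_CUBIC) for x,y in((285,220),(395,205))]
cv2.imwrite('pics/c1.png',np.hstack(a))
crop(t,150,235,75,75,8,'pics/c2.png')
crop(s,270,200,85,70,8,'pics/c3.png')
crop(s,410,195,60,75,8,'pics/c4.png')
crop(s,185,195,75,75,8,'pics/c5.png')
E
```

```text
(no output)
```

View pics/c1.png

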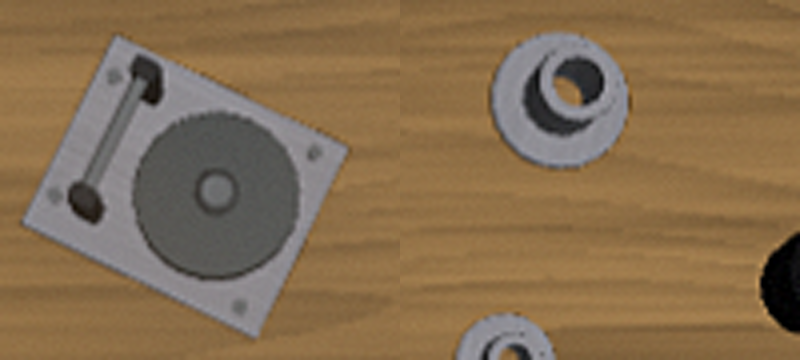

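View pics/c2.png

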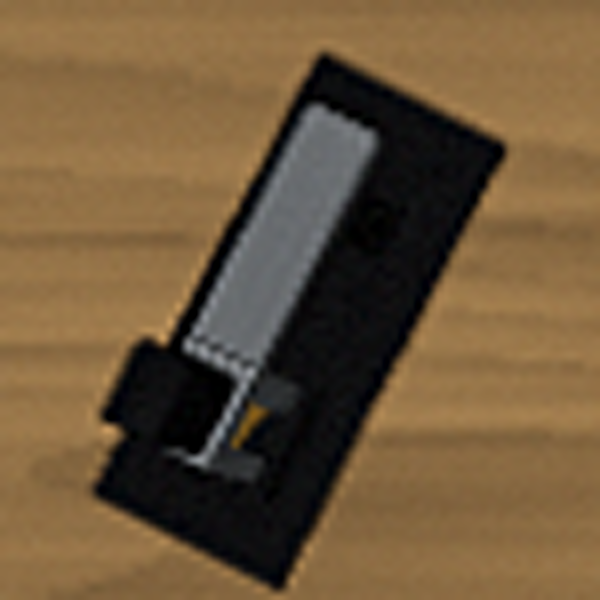

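View pics/c3.png

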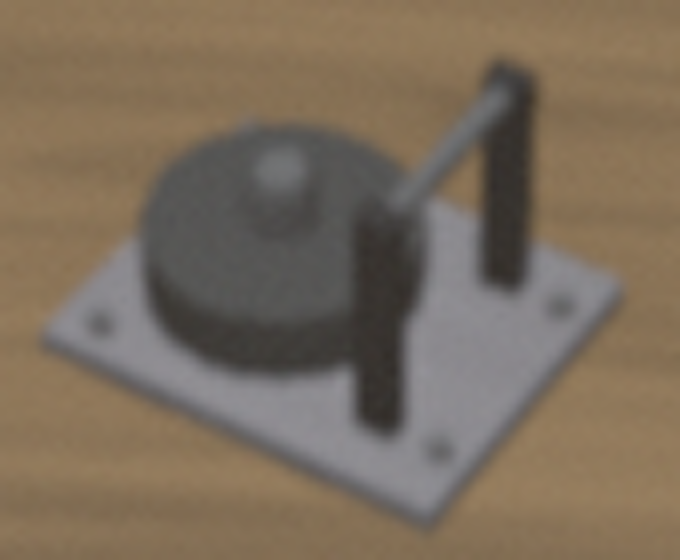

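View pics/c4.png

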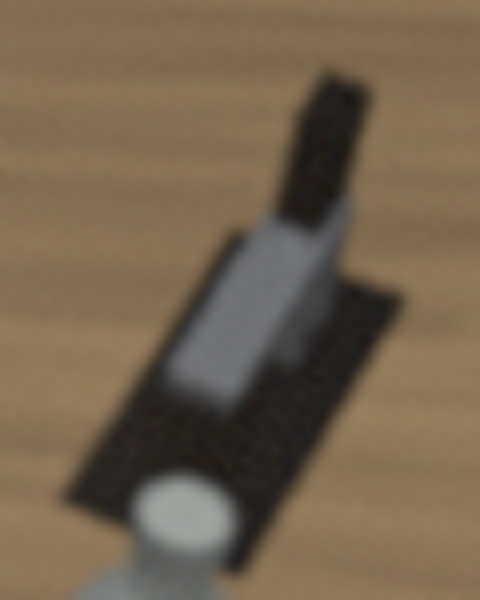

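View pics/c5.png

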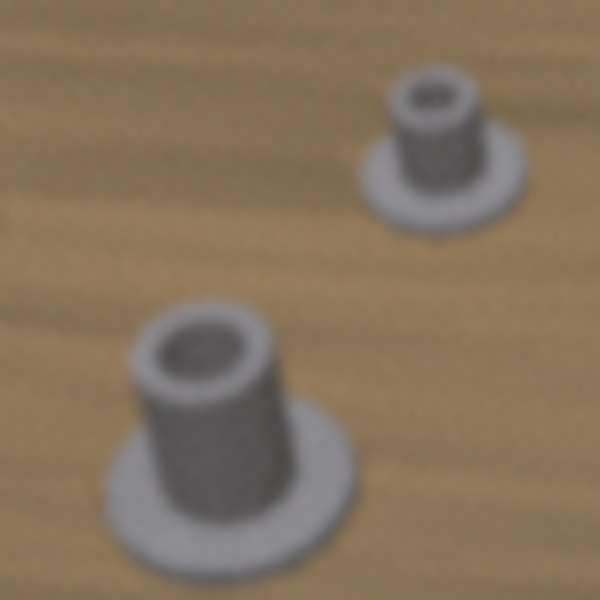

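Views agree with the description: hub upright with barrel to the left of the spigot, strap on its stand with its shank toward +x/-y of image. Fitting shapes now.

```bash
cat > m.py <<'E'
from h import *
t=cv2.imread('pics/top0.png');s=cv2.imread('pics/scene0.png')
def fit_el(n,mask,z,x,y,w,h,name):
    m=np.zeros_like(mask);m[y:y+h,x:x+w]=mask[y:y+h,x:x+w]
    cs,_=cv2.findContours(m,cv2.RETR_EXTERNAL,cv2.CHAIN_APPROX_NONE)
    c=max(cs,key=cv2.contourArea);P=onz(n,c.reshape(-1,2),z)[:,:2]
    e=cv2.fitEllipse((P*1000).astype(np.float32));print(n,name,e,len(c));return P
def rect(n,mask,z,x,y,w,h,name):
    m=np.zeros_like(mask);m[y:y+h,x:x+w]=mask[y:y+h,x:x+w]
    cs,_=cv2.findContours(m,cv2.RETR_EXTERNAL,cv2.CHAIN_APPROX_NONE)
    c=max(cs,key=cv2.contourArea);P=onz(n,c.reshape(-1,2),z)[:,:2]
    e=cv2.minAreaRect((P*1000).astype(np.float32));print(n,name,e,len(c));return e
def metal(im):
    hs=cv2.cvtColor(im,cv2.COLOR_BGR2HSV);return ((hs[...,1]<70)&(hs[...,2]>45)).astype(np.uint8)*255
def metal2(im):
    hs=cv2.cvtColor(im,cv2.COLOR_BGR2HSV);print(hs[268,338],hs[245,345],hs[245,360],hs[215,436],hs[262,190],hs[255,187],hs[300,172],hs[230,380]);return None
metal2(t)
M=metal(t);cv2.imwrite('pics/M.png',M)
rect('top',M,.010,285,220,95,90,'base')
fit_el('top',M,.008,405,200,60,60,'flange')
hs=cv2.cvtColor(t,cv2.COLOR_BGR2HSV)
B=(hs[...,2]<40).astype(np.uint8)*255
K=((hs[...,2]<60)|(hs[...,1]<70)).astype(np.uint8)*255
rect('top',K,.006,150,235,75,75,'stand')
g=t.mean(2);print(g[268,318:362].round())
pl=((g<118)).astype(np.uint8)*255
E
python3 m.py
python3 -c "
import cv2,numpy as np
a=cv2.imread('pics/M.png');cv2.imwrite('pics/M2.png',cv2.resize(a[190:320,140:460],None,fx=2.4,fy=2.4))"
```

```text
[120   5 109] [133  12 149] [ 16 129 148] [124  14 143] [103  15 118] [102  11 112] [115 170   9] [ 18 131 136]
top base ((529.0771484375, -37.548133850097656), (134.24130249023438, 110.0604248046875), 63.35405731201172) 210
top flange ((602.9364624023438, -253.38455200195312), (69.6191635131836, 70.31768798828125), 89.55266571044922) 94
top stand ((515.9492797851562, 264.9616394042969), (63.89825439453125, 128.7466278076172), 63.922752380371094) 157
[ 81.  85.  83.  87.  89.  86.  87.  87.  88.  84.  87.  84.  88.  88.
  83.  69.  52.  88. 117. 110. 108. 109. 106. 109. 106.  75.  69.  85.
  87.  86.  85.  85.  88.  87.  87.  87.  86.  87.  86.  88.  78.  96.
 137. 140.]
```

View pics/M2.png

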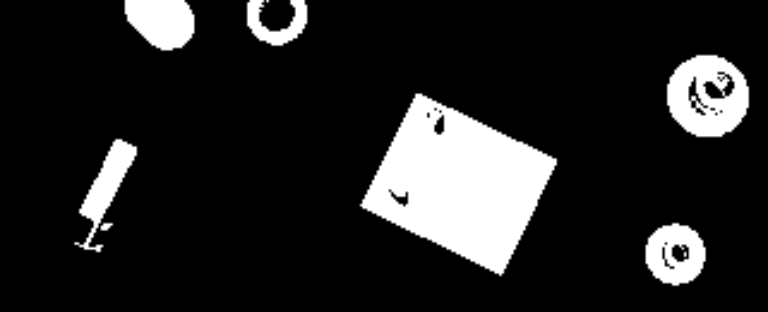

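```bash
cat > m2.py <<'E'
from m import *
def sub(n,mask,z,x,y,w,h,name,el=True):
    m=np.zeros_like(mask);m[y:y+h,x:x+w]=mask[y:y+h,x:x+w]
    cs,_=cv2.findContours(m,cv2.RETR_EXTERNAL,cv2.CHAIN_APPROX_NONE)
    c=max(cs,key=cv2.contourArea).reshape(-1,2);P=(onz(n,c,z)[:,:2]*1000).astype(np.float32)
    print(n,name,np.round(np.hstack([np.ravel(q) for q in (cv2.fitEllipse(P) if el else cv2.minAreaRect(P))]),1),'px',c.mean(0).round(1));return P
print('---')
gm=((g<120)&(hs[...,1]<70)).astype(np.uint8)*255
k=np.ones((3,3),np.uint8)
sub('top',cv2.morphologyEx(gm,cv2.MORPH_OPEN,np.ones((9,9),np.uint8)),.036,310,240,55,55,'plinth')
sp=(g>97).astype(np.uint8)*255
sub('top',sp,.056,331,260,15,16,'spigot tip(15mm)')
gs=s.mean(2); hss=cv2.cvtColor(s,cv2.COLOR_BGR2HSV)
Ms=((hss[...,1]<75)&(hss[...,2]>45)).astype(np.uint8)*255
sub('scene',Ms,.010,270,215,85,55,'base',False)
sub('scene',Ms,.060,200,230,22,12,'x')
# strap top (6+48=54mm up)
st=((hs[...,1]<60)&(g>80)).astype(np.uint8)*255
sub('top',cv2.morphologyEx(st,cv2.MORPH_OPEN,np.ones((4,4),np.uint8)),.054,165,240,40,45,'strap top',False)
blk=(((g<40))|(hs[...,1]<60)).astype(np.uint8)*255
# stand edges via corners (c2 crop)
c=np.array([[323,52],[505,150],[280,590],[95,490]])/8.-.5+.5/8+np.array([150,235])
P=onz('top',c,.006)[:,:2]*1000;print(P.round(1),P.mean(0),np.linalg.norm(np.diff(P,axis=0),axis=1),np.degrees(np.arctan2(*(P[0]+P[1]-P[2]-P[3])[::-1])))
E
python3 m2.py | sed -n '/---/,$p'
```

```text
---
top plinth [520.8 -53.   82.1  84.4  83.7] px [338.5 268.7]
top spigot tip(15mm) [521.6 -53.1  12.5  13.1 119.2] px [338.8 267.2]
scene base [515.2 -33.3 147.5 159.2  63.5] px [312.9 236.5]
scene x [ 602.2 -255.2   30.3   44.5    1.7] px [210.  237.4]
top strap top [529.5 251.   19.2  64.1  62.9] px [186.3 264.7]
[[584.5 256.9]
 [558.2 208.1]
 [444.3 265.1]
 [470.3 314.6]] [514.33552516 261.15799358] [ 55.43443995 127.32662774  55.89106241] -26.676951257718258
```

```bash
python3 - <<'E'
from h import *
f=lambda c,x,y:np.array(c)/8.-.5+.5/8+np.array([x,y])
a=np.radians(-26.8);u=np.array([np.cos(a),np.sin(a)]);v=np.array([-u[1],u[0]])
P=onz('top',f([[145,338],[103,418]],150,235),.098)[:,:2]*1000
print(P,np.linalg.norm(P[0]-P[1]),'origin',P.mean(0)-8*v)
P=onz('scene',f([[327,70],[372,92]],410,195),.098)[:,:2]*1000
print(P,np.linalg.norm(P[0]-P[1]))
for o in ([487.5,272.2],[487.5,274.7]):
  o=np.array(o)
  q=[np.r_[(o+x*u+y*v)/1000,.098] for x in(-11,11) for y in(-8,8)]
  print((proj('scene',q)-[410,195])*8+4,(proj('top',q)-[150,235])*8+4)
# bar in both views
T=proj('top',[[.521,-.053,.056]]);S=proj('scene',[[.521,-.053,.056]]);print('spigot tip',T,S,(S-[270,200])*8)
b=np.radians(-116.65);d=np.array([np.cos(b),np.sin(b)]);e=np.array([-d[1],d[0]])
for w in(-29,29):
  Q=np.r_[(np.array([521,-53])-55*d+w*e)/1000,.087];print('bar',(proj('scene',Q)-[270,200])*8+4,(proj('top',Q)-[285,220])*4+2)
Q=proj('scene',[.603,-.2534,.060]);print('hub top',(Q-[185,195])*8+4, (proj('top',[.603,-.2534,.060])-[395,205])*4+2)
print(onz('scene',f([[204,350]],185,195),.060))
E
```

```text
[[501.18678232 275.52968015]
 [482.01812159 285.32262921]] 21.525320106185614 origin [487.99543163 273.28546813]
[[479.45305409 271.84010446]
 [487.6660972  283.57548915]] 14.32387276097331
[[319.13940412  57.63476289]
 [372.65517175  77.76681253]
 [290.29385126 101.02251801]
 [344.34663665 121.64098678]] [[165.12647168 451.38497665]
 [107.58446429 421.52249279]
 [207.69317512 369.21630493]
 [150.15085578 339.55617667]]
[[328.02555467  58.2324217 ]
 [381.58704864  78.37050381]
 [299.29273406 101.63117666]
 [353.39277164 122.25569768]] [[154.90328216 451.42847189]
 [ 97.40164396 421.56919948]
 [197.46998705 369.27708689]
 [139.96724715 339.62054644]]
spigot tip [[338.76512055 267.35280735]] [[305.46055666 219.57429353]] [[283.68445332 156.59434826]]
bar [[506.84775413  91.64934093]] [[ 88.01236176 188.38156553]]
bar [[396.68158498 212.42785054]] [[141.46773334  80.9065495 ]]
hub top [[211.88573248 342.35924441]] [[178.41304753  81.8227033 ]]
[[ 0.60630888 -0.25462949  0.06      ]]
```

```bash
python3 - <<'E'
from h import *
t=cv2.imread('pics/top0.png');s=cv2.imread('pics/scene0.png')
a=cv2.resize(t[290:480,520:640],(480,760//1))[:600];b=cv2.resize(s[80:200,40:160],(480,480))
cv2.imwrite('pics/box.png',np.hstack([cv2.resize(a,(380,480)),b[:, :420]]))
print(tri([133,146],[588,353]),tri([145,108],[606,445]))
E
```

```text
(array([ 0.34751504, -0.51972539,  0.11142442]), np.float64(0.0009917997272021134)) (array([ 0.17774939, -0.54566366,  0.12231614]), np.float64(0.005163340159443502))
```

View pics/box.png

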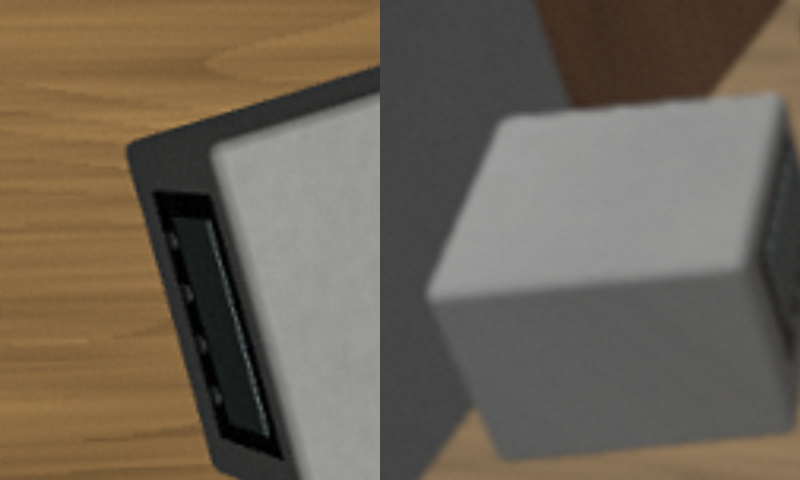

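Call:
servo_tool([
  [40, 34, 0, 0.1, -1],
  [70, 59, 0, 0.22, -1],
  [100, 84, 0, 0.33, -1],
  [130, 110, 0, 0.44, -1],
  [160, 135, 0, 0.55, -1],
  [190, 160, 0, 0.66, -1],
  [220, 186, 0, 0.773, -1],
  [250, 211, 0, 0.773, -1],
  [280, 236, 0, 0.773, -1],
  [310, 262, 0, 0.773, -1],
], squeeze=40)

```text
clock: 0.93
position: [0.5157, -0.3272, 0.2311]
tool_rot: [-3.141, 0.0, 1.106]
force: [-0.0, -0.8, 0.4]
grip_width: 0.0852
```

Call:
servo_tool([
  [30, 25, 0, 0, -1],
  [60, 50, 0, 0, -1],
  [89, 75, 0, 0, -1],
  [89, 75, -25, 0, -1],
  [89, 75, -50, 0, -1],
  [89, 75, -75, 0, -1],
  [89, 75, -100, 0, -1],
  [89, 75, -110, 0, -1],
  [89, 75, -110, 0, -1],
  [89, 75, -110, 0, -1],
])

```text
clock: 1.77
position: [0.6039, -0.2535, 0.1217]
tool_rot: [-3.141, -0.0, 1.107]
force: [0.0, 0.2, 0.5]
grip_width: 0.0855
```

```bash
python3 - <<'E'
from h import *
for n in('top','scene'):
    im=bot.grab_frame(n);cv2.imwrite(f'pics/{n}1.png',im)
    u,v=(410,160) if n=='top' else (150,170)
    crop(im,u-20,v,110,110,4,f'pics/{n}1c.png')
a=cv2.imread('pics/top1c.png');b=cv2.imread('pics/scene1c.png');cv2.imwrite('pics/1c.png',np.hstack([a,b])[:, :800]);print(bot.observe()['position'])
E
```

```text
[ 0.60449806 -0.25377841  0.12288758]
```

View pics/1c.png

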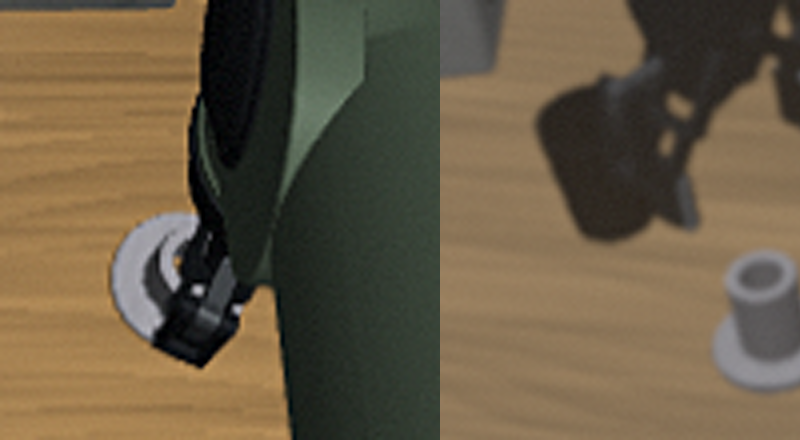

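The gripper hangs over the hub, as expected (scene view: hub top at about (341,239), finger above-left of it). I'll descend and grip.

Call:
servo_tool([
  [0, 0, -20, 0, -1],
  [0, 0, -40, 0, -1],
  [0, 0, -60, 0, -1],
  [0, 0, -75, 0, -1],
  [0, 0, -88, 0, -1],
  [0, 0, -95, 0, -1],
  [0, 0, -95, 0, -1],
  [0, 0, -95, 0, 0.2],
  [0, 0, -95, 0, 0.6],
  [0, 0, -95, 0, 1],
], squeeze=40)

```text
clock: 2.7
position: [0.6043, -0.2537, 0.0273]
tool_rot: [3.14, -0.0, 1.107]
force: [-0.2, -1.1, -0.0]
grip_width: 0.0517
```

Call:
servo_tool([
  [0, 0, 0, 0, 1],
  [0, 0, 0, 0, 1],
  [0, 0, 0, 0, 1],
  [0, 0, 0, 0, 1],
  [0, 0, 0, 0, 1],
  [0, 0, 0, 0, 1],
  [0, 0, 0, 0, 1],
  [0, 0, 0, 0, 1],
  [0, 0, 3, 0, 1],
  [0, 0, 6, 0, 1],
])

```text
clock: 3.53
position: [0.6036, -0.2535, 0.0325]
tool_rot: [-3.141, 0.0, 1.107]
force: [0.6, -0.4, -3.3]
grip_width: 0.0389
```

Call:
servo_tool([
  [0, 0, 25, 0, 1],
  [0, 0, 50, 0, 1],
  [-8, 20, 64, 0, 1],
  [-20, 50, 64, 0, 1],
  [-33, 80, 64, 0, 1],
  [-45, 110, 64, 0, 1],
  [-58, 140, 64, 0, 1],
  [-70, 170, 64, 0, 1],
  [-79, 192, 64, 0, 1],
  [-82.5, 200.5, 64, 0, 1],
])

```text
clock: 4.37
position: [0.52, -0.0495, 0.0967]
tool_rot: [-3.141, -0.001, 1.11]
force: [0.5, 0.0, -3.3]
grip_width: 0.0391
```

Call:
servo_tool([
  [0, 0, 0, 0, 1],
  [0, 0, 0, 0, 1],
  [0, 0, 0, 0, 1],
  [0, 0, 0, 0, 1],
  [0, 0, 0, 0, 1],
  [0, 0, 0, 0, 1],
  [0, 0, 0, 0, 1],
  [0, 0, 0, 0, 1],
  [0, 0, 0, 0, 1],
  [0, 0, 0, 0, 1],
])

```text
clock: 5.2
position: [0.5212, -0.053, 0.0963]
tool_rot: [-3.142, 0.0, 1.107]
force: [1.1, -0.1, -3.0]
grip_width: 0.0391
```

```bash
python3 - <<'E'
from h import *
for n in('top','scene'):
    im=bot.grab_frame(n);cv2.imwrite(f'pics/{n}2.png',im)
    u,v=(290,210) if n=='top' else (265,165)
    crop(im,u,v,100,100,4,f'pics/{n}2c.png')
a=cv2.imread('pics/top2c.png');b=cv2.imread('pics/scene2c.png');cv2.imwrite('pics/2c.png',np.hstack([a,b]));print(bot.observe()['position'],bot.observe()['force'])
E
```

```text
[ 0.52126505 -0.05298222  0.09630375] [ 0.50896845 -0.23194512 -3.18666449]
```

View pics/2c.png

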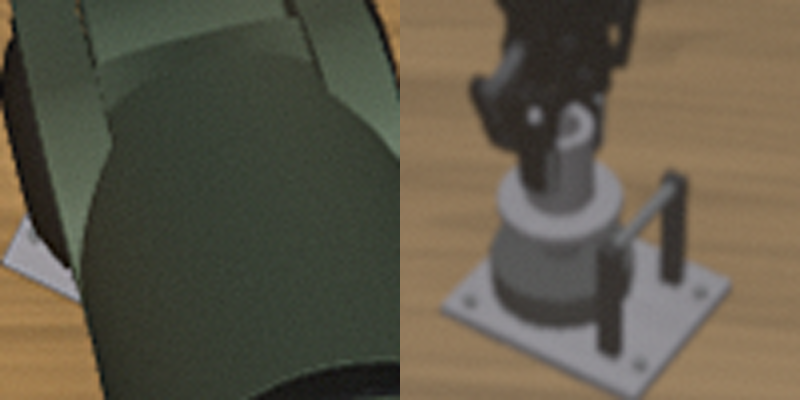

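```bash
python3 - <<'E'
from h import *
def circ(x,y,z,r):
    a=np.linspace(0,2*np.pi,120);P=proj('scene',np.c_[x+r*np.cos(a),y+r*np.sin(a),z+0*a]);return P.min(0).round(1),P.max(0).round(1)
print('plinth',circ(.521,-.053,.036,.042)); print('base hub flange top/bottom',circ(.521,-.053,.0775,.036),circ(.521,-.053,.0695,.036))
for n,(x,y,w,h) in {'scene0':(280,205,55,50),'scene2':(285,195,40,40)}.items():
    im=cv2.imread(f'pics/{n}.png');g=im.mean(2)
    print(n);
    rows=range(219,242,3) if n=='scene0' else range(204,228,2)
    for r in rows: print(r,g[r,284:330].astype(int))
E
```

```text
plinth (array([287.5, 213.7]), array([323.7, 238.7]))
base hub flange top/bottom (array([289.4, 202.2]), array([321.2, 223.5])) (array([289.5, 204.8]), array([321.2, 226.2]))
scene0
219 [109 109 108 111 107 110 104 102  97  91  87  84  83  85  84  84  86  89
  95 105 108 108 107 100  89  83  84  83  84  84  83  84  86  90  98 104
 107 110 113 114 113 109 100  92  96  94]
222 [109 109 108 109 104  96  88  84  85  85  87  85  84  85  85  83  84  88
  98 108 109 111 106  98  86  80  82  85  85  85  82  85  85  83  84  90
 100 107 110 102  93  95 103 109 111 102]
225 [117 115 116 106  94  85  86  87  85  85  87  84  85  86  87  81  79  79
  79  82  81  82  79  78  71  75  81  85  86  84  79  74  73  74  88  98
  99  94  98 114 127 128 120 115 112  98]
228 [112 111 107  97  88  85  85  84  87  86  85  85  85  86  86  84  83  79
  75  75  77  75  73  74  74  77  85  85  85  79  64  55  58  60  61  61
  65  74  88 110 131 139 138 140 137 118]
231 [130 137 130 111  87  82  86  86  86  85  88  85  85  85  87  86  85  86
  84  86  84  87  84  86  86  84  85  84  87  81  61  49  50  51  49  52

[... 2228 characters left out ...]
5 144 143
 141 138 138 141 139 140 140 142 144 144 144 144 141 135 124 105  91  89
 102 114 116 116 111 103  97  97 106 103]
222 [111 110 112 110 106  98  90  86  86  92 106 118 128 137 141 143 142 142
 142 145 143 143 142 143 143 141 140 137 130 118 109 100  89  83  81  90
 100 112 113 105  94  97 105 113 115 104]
224 [117 117 118 112 100  91  86  86  87  85  85  88  90  97 104 107 112 115
 121 120 121 119 120 117 113 111 105  97  91  86  84  82  79  83  91 106
 112 104  99 104 111 115 115 113 113 103]
226 [119 119 114 100  91  86  87  87  87  87  86  87  88  88  85  86  84  83
  83  86  82  83  82  82  81  79  82  85  86  84  78  71  68  70  79  87
  88  87  96 124 139 142 137 130 125 111]
```

```bash
python3 - <<'E'
from h import *
f=lambda c,k,x,y:np.array(c)/k-.5+.5/k+np.array([x,y])
A=onz('scene',f([[430,525],[40,340],[625,285]],8.,270,200),.010)
B=onz('top',f([[115,33],[349,150],[22,222]],4.,285,220),.010)
print((A*1000).round(1),(B*1000).round(1),((A-B)*1000).round(1))
im=cv2.imread('pics/scene0.png');g=im.mean(2)
# vertical profiles flange front edge before/after, plinth front top edge
def vcross(g,col,r0,r1,th):
    p=g[r0:r1,col-1:col+2].mean(1);i=[k for k in range(len(p)-1) if p[k]>=th>p[k+1]];return [round(r0+k+(p[k]-th)/(p[k]-p[k+1]),2) for k in i]
g2=cv2.imread('pics/scene2.png').mean(2)
print('hub held',[vcross(g2,c,216,230,114) for c in (302,305,308)])
c=proj('scene',[.603,-.2535,.008])[0];print(c)
print(g[250:272,212].astype(int),[vcross(g,k,250,272,125) for k in(210,212,214)])
print('plinth',[vcross(g,k,228,246,71) for k in(302,305,308)], g[234:250,305].astype(int))
def low(x,y,z,r):
    a=np.linspace(0,2*np.pi,720);return proj('scene',np.c_[x+r*np.cos(a),y+r*np.sin(a),z+0*a])[:,1].max()
print('pred held',low(.521,-.053,.0775,.036),'plinth',low(.521,-.053,.036,.042),'hub0',low(.603,-.2535,.008,.036))
print(low(.524,-.053,.036,.042)-low(.521,-.053,.036,.042))
E
```

```text
[[ 615.3   -2.9   10. ]
 [ 555.3 -122.    10. ]
 [ 515.6   45.7   10. ]] [[ 608.7   -2.    10. ]
 [ 546.3 -121.8   10. ]
 [ 510.9   46.3   10. ]] [[ 6.6 -0.9  0. ]
 [ 8.9 -0.2  0. ]
 [ 4.7 -0.6  0. ]]
hub held [[np.float64(224.23)], [np.float64(224.29)], [np.float64(223.99)]]
[214.42513404 253.3853823 ]
[ 86  87  87  87  86  86  87  87  89  92 109 130 139 139 140 136 115  97
 101 108 109 110] [[np.float64(265.48)], [np.float64(265.49)], [np.float64(265.41)]]
plinth [[np.float64(239.88)], [np.float64(240.03)], [np.float64(239.7)]] [ 86  84  85  85  86  82  71  63  61  59  59  61  75 106 130 141]
pred held 223.5489758077853 plinth 238.70827287975433 hub0 265.18591956313355
0.9387188126219428
```

Call:
servo_tool([
  [0.7, 0, -3, 0, 1],
  [0.7, 0, -6, 0, 1],
  [0.7, 0, -9, 0, 1],
  [0.7, 0, -11, 0, 1],
  [0.7, 0, -13, 0, 1],
  [0.7, 0, -15, 0, 1],
  [0.7, 0, -17, 0, 1],
  [0.7, 0, -18, 0, 1],
  [0.7, 0, -19, 0, 1],
  [0.7, 0, -20, 0, 1],
])

```text
clock: 6.13
position: [0.522, -0.053, 0.0762]
tool_rot: [3.141, -0.0, 1.107]
force: [-0.9, -0.1, -2.5]
grip_width: 0.0392
```

Call:
servo_tool([
  [0, 0, -1, 0, 1],
  [0, 0, -2, 0, 1],
  [0, 0, -3, 0, 1],
  [0, 0, -4, 0, 1],
  [0, 0, -5, 0, 1],
  [0, 0, -6, 0, 1],
  [0, 0, -7, 0, 1],
  [0, 0, -8, 0, 1],
  [0, 0, -9, 0, 1],
  [0, 0, -9, 0, 1],
])

```text
clock: 6.97
position: [0.5219, -0.053, 0.0671]
tool_rot: [-3.141, 0.0, 1.107]
force: [0.5, -1.0, -2.7]
grip_width: 0.0392
```

Call:
servo_tool([
  [0, 0, -1, 0, 1],
  [0, 0, -1.5, 0, 1],
  [0, 0, -2, 0, 1],
  [0, 0, -2.5, 0, 1],
  [0, 0, -3, 0, 1],
  [0, 0, -3.5, 0, 1],
  [0, 0, -3.5, 0, 1],
  [0, 0, -3.5, 0, 1],
  [0, 0, -3.5, 0, 1],
  [0, 0, -3.5, 0, 1],
])

```text
clock: 7.8
position: [0.522, -0.053, 0.0638]
tool_rot: [3.142, -0.0, 1.107]
force: [0.0, -0.1, -2.7]
grip_width: 0.0385
```

Call:
servo_tool([
  [0, 0, -0.4, 0, 1],
  [0, 0, -0.8, 0, 1],
  [0, 0, -1.2, 0, 1],
  [0, 0, -1.4, 0, 1],
  [0, 0, -1.4, 0, 1],
  [0, 0, -1.4, 0, 1],
  [0, 0, -1.4, 0, 1],
  [0, 0, -1.4, 0, 1],
  [0, 0, -1.4, 0, 1],
  [0, 0, -1.4, 0, 1],
])

```text
clock: 8.63
position: [0.522, -0.053, 0.0633]
tool_rot: [3.141, 0.0, 1.107]
force: [-7.5, 1.1, 19.4]
grip_width: 0.0386
```

Seating contact came at the expected height. I'll release and back off.

Call:
servo_tool([
  [0, 0, -0.5, 0, 0.4],
  [0, 0, -0.5, 0, 0],
  [0, 0, -0.5, 0, -0.5],
  [0, 0, -0.5, 0, -1],
  [0, 0, -0.5, 0, -1],
  [0, 0, 0, 0, -1],
  [0, 0, 0, 0, -1],
  [0, 0, 20, 0, -1],
  [0, 0, 45, 0, -1],
  [0, 0, 75, 0, -1],
])

```text
clock: 9.47
position: [0.5211, -0.0528, 0.1373]
tool_rot: [-3.139, 0.001, 1.107]
force: [1.2, -0.1, -0.2]
grip_width: 0.0857
```

Call:
servo_tool([
  [0, 0, 30, 0, -1],
  [0, 0, 60, 0, -1],
  [0, 30, 90, 0.1, -1],
  [0, 60, 110, 0.2, -1],
  [0, 90, 110, 0.3, -1],
  [0, 120, 110, 0.4, -1],
  [-5, 150, 110, 0.5, -1],
  [-10, 180, 110, 0.6, -1],
  [-20, 210, 110, 0.7, -1],
  [-30, 240, 110, 0.8, -1],
])

```text
clock: 10.3
position: [0.4914, 0.1883, 0.2474]
tool_rot: [-3.142, 0.0, 1.912]
force: [0.1, -0.2, 0.6]
grip_width: 0.0854
```

```bash
python3 - <<'E'
from h import *
for n in('top','scene'):
    im=bot.grab_frame(n);cv2.imwrite(f'pics/{n}3.png',im)
    u,v=(290,210) if n=='top' else (265,165)
    crop(im,u,v,100,100,4,f'pics/{n}3c.png')
a=cv2.imread('pics/top3c.png');b=cv2.imread('pics/scene3c.png');cv2.imwrite('pics/3c.png',np.hstack([a,b]));print(bot.observe())
E
```

```text
{'clock': 10.4, 'qpos': array([-0.03975053,  0.39376547, -0.58242563,  1.81895831,  0.25073866,
        1.0023267 , -0.37675719]), 'qd': array([ 0.05010366, -0.0034284 ,  0.07772575,  0.00159877, -0.00168346,
        0.0023277 , -0.03207601]), 'joint_efforts': array([-2.60691918e+00, -7.29082131e+01, -9.12099570e+00, -3.52545190e+01,
        3.30461087e-01,  5.01513469e-02,  8.58316831e-01]), 'position': array([0.49004733, 0.19175461, 0.24760493]), 'tool_rot': array([ 3.14126081e+00, -2.12443212e-03,  1.91708663e+00]), 'force': array([ 0.48628569, -0.28792911,  0.01170695]), 'moment': array([-0.00023934,  0.00486298,  0.04578221]), 'grip_width': 0.08547472497988845}
```

View pics/3c.png

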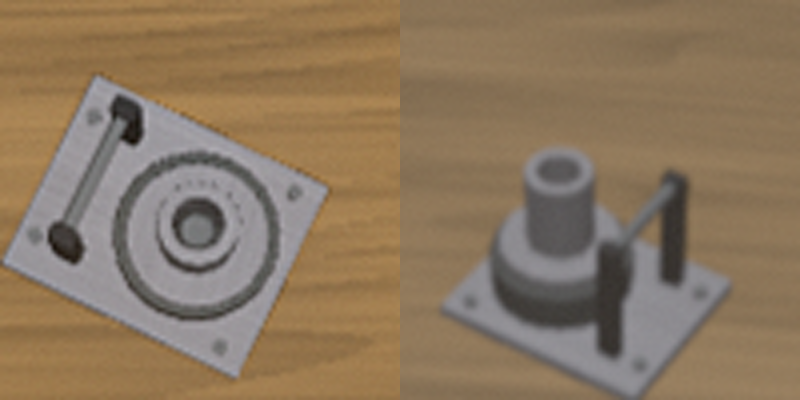

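View pics/scene3.png

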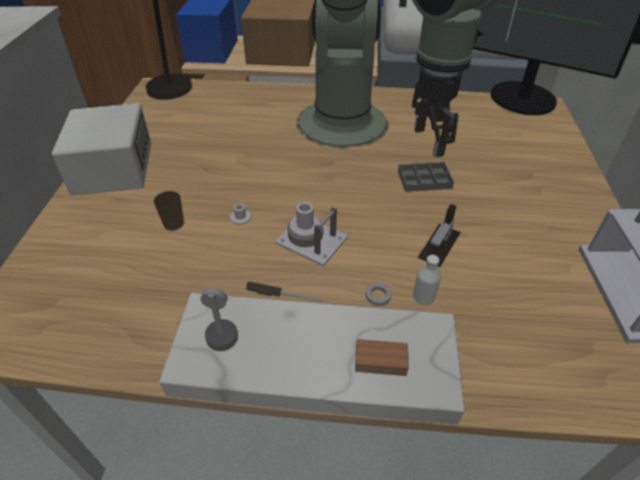

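Top view shows the flange concentric on the plinth, and the scene view shows the hub seated upright. Next, measure the bar line and its distance from the axis.

```bash
python3 - <<'E'
from h import *
f=lambda c,k,x,y:np.array(c)/k-.5+.5/k+np.array([x,y])
im=cv2.imread('pics/top0.png')
# bar: bright strip between posts; mask vs base by darker grey; sample profiles perpendicular
b=np.radians(-116.65);d=np.array([np.cos(b),np.sin(b)]);e=np.array([-d[1],d[0]])
g=im.mean(2).astype(np.float32);hits=[]
for w in range(-18,19,4):
    xs=np.arange(-70,-40,.5)
    P=np.array([np.r_[(np.array([521,-53])+x*d+w*e)/1000,.087] for x in xs]);q=proj('top',P).astype(np.float32)
    p=cv2.remap(g,q[:,:1],q[:,1:],cv2.INTER_LINEAR).ravel()
    wt=np.clip(p.max()-12-p,0,None);wt[(xs<-65)|(xs>-45)]=0
    hits.append((w,(wt*xs).sum()/wt.sum()))
    if w==2: print(p[::2].round().astype(int))
print(np.round(hits,1),np.polyfit(*np.array(hits).T,1))
g3=cv2.imread('pics/top3.png');hs=cv2.cvtColor(g3,cv2.COLOR_BGR2HSV);V=hs[...,2]
m=((V>120)&(hs[...,1]<70)).astype(np.uint8)*255
m[:, :318]=0;m2=np.zeros_like(m);c=proj('top',[.521,-.053,.044])[0];
cv2.circle(m2,tuple(int(round(v)) for v in c),20,255,-1);m&=m2
cs,_=cv2.findContours(m,cv2.RETR_EXTERNAL,cv2.CHAIN_APPROX_NONE);cc=max(cs,key=cv2.contourArea)
print('flange',cv2.fitEllipse((onz('top',cc.reshape(-1,2),.044)[:,:2]*1000).astype(np.float32)))
E
```

```text
[141 140 140 140 141 141 141 142 141 135 116  96  92 100 107 108 107 106
 108 125 141 143 142 141 142 143 144 144 143 144]
[[-18.  -56. ]
 [-14.  -56.1]
 [-10.  -56.2]
 [ -6.  -56.1]
 [ -2.  -55.9]
 [  2.  -56. ]
 [  6.  -55.8]
 [ 10.  -55.9]
 [ 14.  -55.9]
 [ 18.  -56. ]] [ 6.94781488e-03 -5.60012569e+01]
flange ((520.431884765625, -53.36091613769531), (68.31341552734375, 69.51139831542969), 83.02978515625)
```

Call:
servo_tool([
  [0, 20, 0, 0.1, -1],
  [0, 40, 0, 0.2, -1],
  [-1, 60, 0, 0.3, -1],
  [-2, 80, 0, 0.4, -1],
  [-2, 80, -10, 0.5, -1],
  [-2, 80, -30, 0.6, -1],
  [-2, 80, -50, 0.7, -1],
  [-2, 80, -70, 0.767, -1],
  [-2, 80, -90, 0.767, -1],
  [-2, 80, -100, 0.767, -1],
])

```text
clock: 11.23
position: [0.4894, 0.266, 0.1452]
tool_rot: [-3.14, -0.001, 2.673]
force: [-0.3, 1.1, -0.2]
grip_width: 0.085
```

Call:
servo_tool([
  [0, 0, 0, 0, -1],
  [0, 0, 0, 0, -1],
  [0, 0, 0, 0, -1],
  [0, 0, 0, 0, -1],
  [0, 0, 0, 0, -1],
  [0, 0, 0, 0, -1],
  [0, 0, 0, 0, -1],
  [0, 0, 0, 0, -1],
  [0, 0, 0, 0, -1],
  [0, 0, 0, 0, -1],
])

```text
clock: 12.07
position: [0.49, 0.267, 0.1474]
tool_rot: [-3.142, 0.0, 2.674]
force: [-0.2, 0.2, 0.4]
grip_width: 0.0855
```

```bash
python3 - <<'E'
from h import *
for n in('top','scene'):
    im=bot.grab_frame(n);cv2.imwrite(f'pics/{n}4.png',im)
    u,v=(140,225) if n=='top' else (395,165)
    crop(im,u,v,100,100,4,f'pics/{n}4c.png')
a=cv2.imread('pics/top4c.png');b=cv2.imread('pics/scene4c.png');cv2.imwrite('pics/4c.png',np.hstack([a,b]))
E
```

```text
(no output)
```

View pics/4c.png

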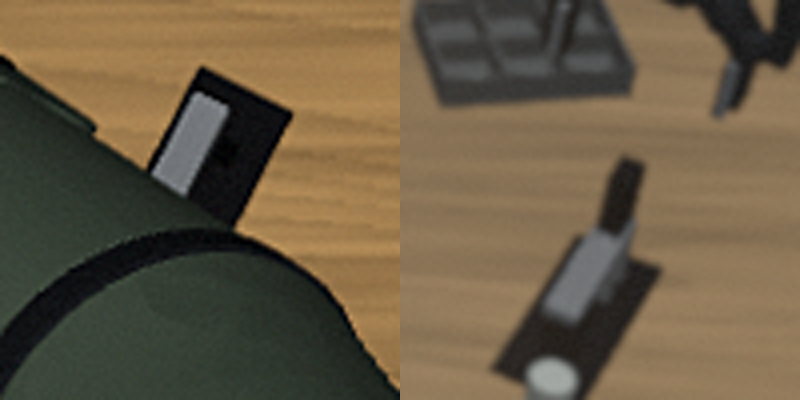

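```bash
python3 - <<'E'
from h import *
y=np.array([np.sin(2.674),-np.cos(2.674)])
for s in(-1,1):
  for w in(.0425,.052): print(s,w,(proj('scene',np.r_[np.array([.490,.267])+s*w*y,.160])-[395,165])*4+[400,0])
E
```

```text
-1 0.0425 [[563.02170163  51.84151839]]
-1 0.052 [[546.82968912  46.02010009]]
1 0.0425 [[712.42375643 105.77506149]]
1 0.052 [[729.63253764 112.01324545]]
```

Call:
servo_tool([
  [-2, 6.3, -15, 0, -1],
  [-2, 6.3, -30, 0, -1],
  [-2, 6.3, -45, 0, -1],
  [-2, 6.3, -60, 0, -1],
  [-2, 6.3, -75, 0, -1],
  [-2, 6.3, -86, 0, -1],
  [-2, 6.3, -86, 0, -1],
  [-2, 6.3, -86, 0, -1],
  [-2, 6.3, -86, 0, -0.4],
  [-2, 6.3, -86, 0, -0.1],
], squeeze=30)

```text
clock: 13.0
position: [0.4884, 0.2736, 0.0622]
tool_rot: [3.141, 0.001, 2.674]
force: [0.2, -0.5, 0.9]
grip_width: 0.0638
```

```bash
python3 - <<'E'
from h import *
print(bot.observe()['position'],bot.observe()['grip_width'])
im=bot.grab_frame('scene');cv2.imwrite('pics/scene5.png',im)
crop(im,400,175,75,75,8,'pics/5c.png')
E
```

```text
[0.48835771 0.27357155 0.06224771] 0.06375456165116451
```

View pics/5c.png

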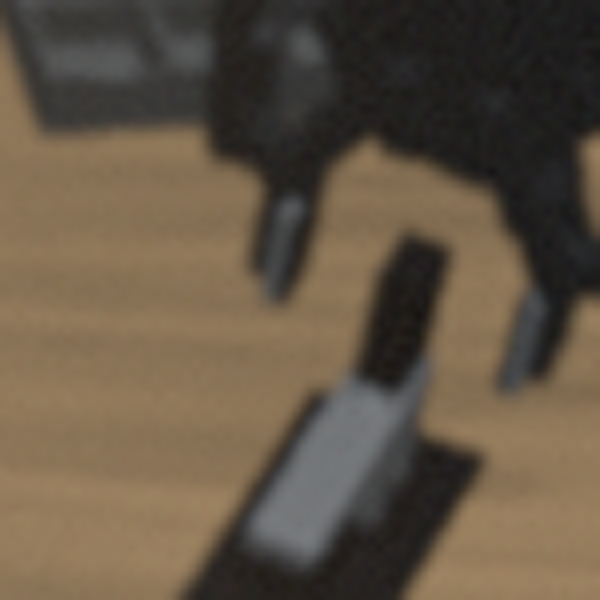

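Fingers straddle the handle (tips at crop (272,298) and (515,385), handle between them at (404,330)). Closing.

Call:
servo_tool([
  [0, 0, 0, 0, 0.2],
  [0, 0, 0, 0, 0.4],
  [0, 0, 0, 0, 0.6],
  [0, 0, 0, 0, 0.8],
  [0, 0, 0, 0, 1],
  [0, 0, 0, 0, 1],
  [0, 0, 0, 0, 1],
  [0, 0, 0, 0, 1],
  [0, 0, 0, 0, 1],
  [0, 0, 0, 0, 1],
], squeeze=60)

```text
clock: 13.88
position: [0.488, 0.2732, 0.0616]
tool_rot: [-3.141, 0.0, 2.674]
force: [-1.1, -1.8, 6.2]
grip_width: 0.0154
```

Call:
servo_tool([
  [0, 0, 5, 0, 1],
  [0, 0, 12, 0, 1],
  [0, 0, 22, 0, 1],
  [0, 0, 35, 0, 1],
  [0, 0, 50, 0, 1],
  [0, 0, 65, 0, 1],
  [0, 0, 80, 0, 1],
  [0, 0, 95, 0, 1],
  [0, 0, 105, 0, 1],
  [0, 0, 110, 0, 1],
])

```text
clock: 14.72
position: [0.4884, 0.2736, 0.1735]
tool_rot: [3.14, 0.001, 2.674]
force: [-0.7, 0.2, -1.9]
grip_width: 0.0154
```

```bash
python3 - <<'E'
from h import *
print(bot.observe()['position'],bot.observe()['force'])
im=bot.grab_frame('scene');cv2.imwrite('pics/scene6.png',im)
crop(im,400,120,100,100,6,'pics/6c.png')
E
```

```text
[0.4883786  0.2735722  0.17347251] [-0.68209135  0.22986802 -1.89200562]
```

View pics/6c.png

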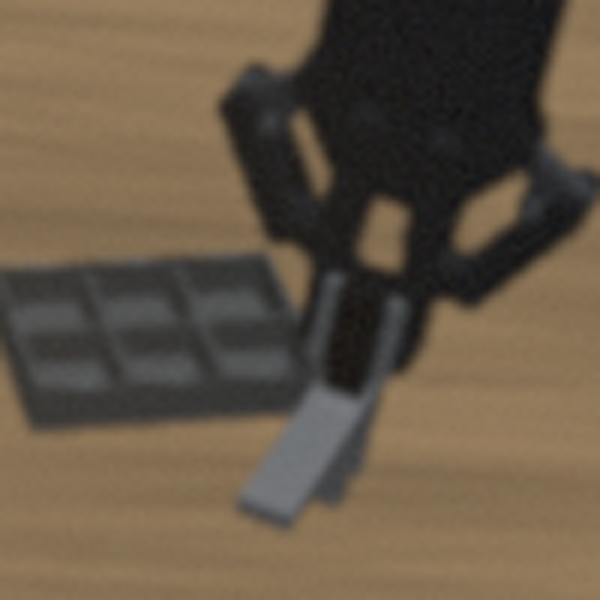

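Call:
servo_tool([
  [3, -10, 0, -0.1, 1],
  [6, -30, 0, -0.2, 1],
  [10, -55, 0, -0.3, 1],
  [15, -80, 0, -0.4, 1],
  [20, -105, 0, -0.5, 1],
  [25, -130, 0, -0.6, 1],
  [30, -155, 0, -0.7, 1],
  [35, -180, 0, -0.8, 1],
  [42, -205, 0, -0.9, 1],
  [48, -225, 0, -1.0, 1],
])

```text
clock: 15.6
position: [0.5359, 0.0461, 0.171]
tool_rot: [-3.141, 0.001, 1.668]
force: [0.6, -0.1, -2.1]
grip_width: 0.0153
```

Call:
servo_tool([
  [3, -20, 0, -0.1, 1],
  [6, -35, 0, -0.2, 1],
  [8, -45, 0, -0.3, 1],
  [10, -52, 0, -0.4, 1],
  [10, -52, 0, -0.5, 1],
  [10, -52, 0, -0.571, 1],
  [10, -52, 0, -0.571, 1],
  [10, -52, 0, -0.571, 1],
  [10, -52, 0, -0.571, 1],
  [10, -52, 0, -0.571, 1],
])

```text
clock: 16.43
position: [0.5459, -0.0036, 0.1713]
tool_rot: [-3.141, 0.0, 1.105]
force: [-0.3, -0.8, -2.1]
grip_width: 0.0153
```

```bash
python3 - <<'E'
from h import *
print(bot.observe()['position'],bot.observe()['tool_rot'],bot.observe()['force'])
for n in('top','scene'):
    im=bot.grab_frame(n);cv2.imwrite(f'pics/{n}7.png',im)
    u,v=(280,210) if n=='top' else (270,160)
    crop(im,u,v,100,100,4,f'pics/{n}7c.png')
crop(im,280,170,70,70,8,'pics/7d.png')
E
```

```text
[ 0.54585485 -0.00361552  0.17126075] [-3.14132608e+00  3.97024494e-05  1.10490982e+00] [-0.28450311 -0.82162186 -2.06905606]
```

View pics/7d.png

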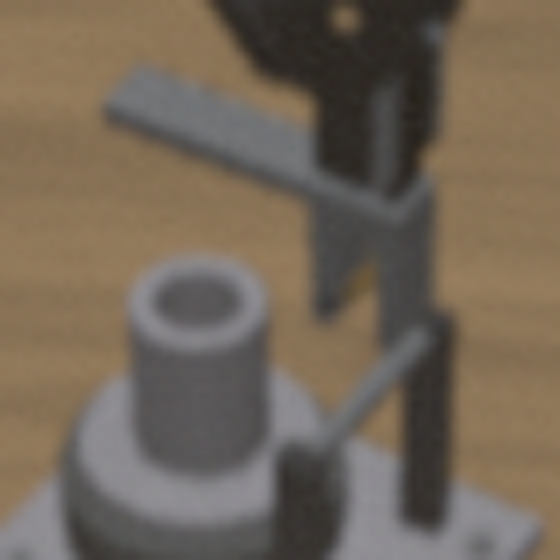

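View pics/top7c.png

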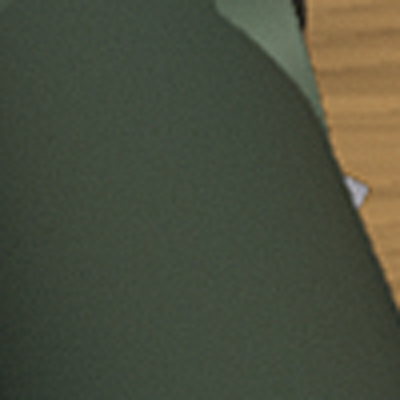

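```bash
python3 - <<'E'
from h import *
a=1.105-np.pi;u=np.array([np.cos(a),np.sin(a)]);v=np.array([-u[1],u[0]]);o=np.array([.5459,-.0036]);z0=.1157
f=lambda P:(proj('scene',P)-[280,170])*8+4
def L(x,y,z): return np.r_[o+(x*u+y*v)/1000,z0+z/1000]
for n,p in dict(endL=(80,-10,48),endR=(80,10,48),endLb=(80,-10,40),endRb=(80,10,40),thrN=(-6.5,10,0),thrS=(6.5,10,0),thrNb=(-6.5,-10,0),thrSb=(6.5,-10,0),roofN=(-6.5,10,36),roofS=(6.5,10,36)).items(): print(n,f(L(*p)).round())
d=np.array([-.4509,-.8926]);e=np.array([.8926,-.4509]);s=np.array([.5212,-.0531])
for w in(-29,0,29): print('bar',w,f(np.r_[s-.0555*d+w/1000*e,.087]).round())
print('hubtop',f(np.r_[s,.096]))
E
```

```text
endL [[146.  56.]]
endR [[104.  95.]]
endLb [[147.  79.]]
endRb [[105. 118.]]
thrN [[376. 343.]]
thrS [[335. 326.]]
thrNb [[415. 302.]]
thrSb [[374. 285.]]
roofN [[378. 241.]]
roofS [[336. 224.]]
bar -29 [[428. 333.]]
bar 0 [[374. 392.]]
bar 29 [[317. 454.]]
hubtop [[205.01353651 296.27888831]]
```

Prediction and image agree within about 1 px: throat at crop (335..376, ~330), bar line through (374,393). Descending.

Call:
servo_tool([
  [0, 0, -5, 0, 1],
  [0, 0, -10, 0, 1],
  [0, 0, -15, 0, 1],
  [0, 0, -18, 0, 1],
  [0, 0, -20, 0, 1],
  [0, 0, -22, 0, 1],
  [0, 0, -24, 0, 1],
  [0, 0, -26, 0, 1],
  [0, 0, -28, 0, 1],
  [0, 0, -28, 0, 1],
])

```text
clock: 17.37
position: [0.5458, -0.0037, 0.1431]
tool_rot: [-3.141, 0.0, 1.103]
force: [0.2, 0.8, -2.3]
grip_width: 0.0154
```

```bash
python3 - <<'E'
from h import *
print(bot.observe()['position'],bot.observe()['force'])
im=bot.grab_frame('scene');cv2.imwrite('pics/scene8.png',im)
crop(im,280,170,70,70,8,'pics/8d.png')
E
```

```text
[ 0.54579837 -0.00371778  0.14305738] [ 0.15389888  0.84301508 -2.30562207]
```

View pics/8d.png

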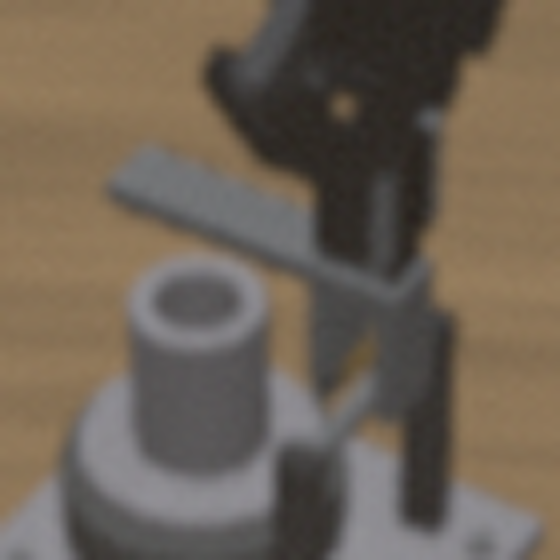

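The bar enters the throat (bar at crop ~(355,405), between nose at 380+ and shank at 335). Continuing slowly while I watch the force.

Call:
servo_tool([
  [0, 0, -1, 0, 1],
  [0, 0, -2, 0, 1],
  [0, 0, -3, 0, 1],
  [0, 0, -4, 0, 1],
  [0, 0, -5, 0, 1],
  [0, 0, -6, 0, 1],
  [0, 0, -7, 0, 1],
  [0, 0, -8, 0, 1],
  [0, 0, -9, 0, 1],
  [0, 0, -10, 0, 1],
])

```text
clock: 18.25
position: [0.546, -0.0041, 0.1336]
tool_rot: [3.141, 0.0, 1.103]
force: [-1.6, -3.1, 5.0]
grip_width: 0.0153
```

Call:
servo_tool([
  [0, 0, -1, 0, 1],
  [0, 0, -2, 0, 1],
  [0, 0, -3, 0, 1],
  [0, 0, -4, 0, 1],
  [0, 0, -5, 0, 1],
  [0, 0, -6, 0, 1],
  [0, 0, -7, 0, 1],
  [0, 0, -8, 0, 1],
  [0, 0, -9, 0, 1],
  [0, 0, -10, 0, 1],
])

```text
clock: 19.08
position: [0.5459, -0.0036, 0.1232]
tool_rot: [-3.141, -0.0, 1.103]
force: [-1.4, -2.8, 0.6]
grip_width: 0.0156
```

Call:
servo_tool([
  [0, 0, -1, 0, 1],
  [0, 0, -2, 0, 1],
  [0, 0, -3, 0, 1],
  [0, 0, -4, 0, 1],
  [0, 0, -5, 0, 1],
  [0, 0, -6, 0, 1],
  [0, 0, -7, 0, 1],
  [0, 0, -8, 0, 1],
  [0, 0, -9, 0, 1],
  [0, 0, -9.5, 0, 1],
])

```text
clock: 19.92
position: [0.5461, -0.0033, 0.1138]
tool_rot: [3.142, -0.001, 1.103]
force: [-0.4, -0.7, -2.0]
grip_width: 0.0155
```

Call:
servo_tool([
  [0, 0, -0.5, 0, 1],
  [0, 0, -1, 0, 1],
  [0, 0, -1.5, 0, 1],
  [0, 0, -2, 0, 1],
  [0, 0, -2.5, 0, 1],
  [0, 0, -2.5, 0, 1],
  [0, 0, -2.5, 0, 1],
  [0, 0, -2.5, 0, 1],
  [0, 0, -2.5, 0, 1],
  [0, 0, -2.5, 0, 1],
])

```text
clock: 20.75
position: [0.5462, -0.0035, 0.1118]
tool_rot: [3.141, -0.0, 1.103]
force: [0.1, 1.7, 6.4]
grip_width: 0.0154
```

```bash
python3 - <<'E'
from h import *
im=bot.grab_frame('scene');cv2.imwrite('pics/scene9.png',im)
crop(im,280,170,70,70,8,'pics/9d.png')
E
```

```text
(no output)
```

View pics/9d.png

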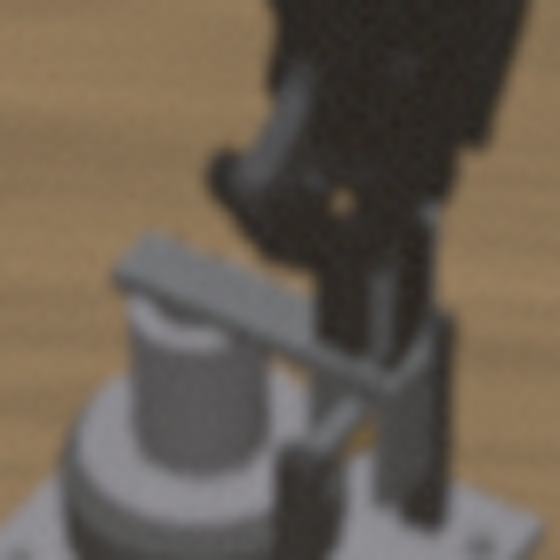

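Strap lies on the hub, with brass visible below the bar at crop (365,435). A small tug will check whether the gate is shut, then I'll go back down.

Call:
servo_tool([
  [0, 0, 0.5, 0, 1],
  [0, 0, 1, 0, 1],
  [0, 0, 1.5, 0, 1],
  [0, 0, 2, 0, 1],
  [0, 0, 2.5, 0, 1],
  [0, 0, 3, 0, 1],
  [0, 0, 3.5, 0, 1],
  [0, 0, 4, 0, 1],
  [0, 0, 4, 0, 1],
  [0, 0, 4, 0, 1],
])

```text
clock: 21.63
position: [0.5459, -0.0037, 0.1154]
tool_rot: [-3.142, 0.0, 1.103]
force: [0.3, 0.1, -1.1]
grip_width: 0.0152
```

Call:
servo_tool([
  [0, 0, 0.5, 0, 1],
  [0, 0, 1, 0, 1],
  [0, 0, 1.5, 0, 1],
  [0, 0, 1.5, 0, 1],
  [0, 0, 2, 0, 1],
  [0, 0, 2, 0, 1],
  [0, 0, 2.3, 0, 1],
  [0, 0, 2.3, 0, 1],
  [0, 0, 2.3, 0, 1],
  [0, 0, 2.3, 0, 1],
])

```text
clock: 22.47
position: [0.5459, -0.0037, 0.1177]
tool_rot: [-3.142, 0.0, 1.103]
force: [0.0, -0.6, -1.8]
grip_width: 0.0152
```

Call:
servo_tool([
  [0, 0, 0.3, 0, 1],
  [0, 0, 0.6, 0, 1],
  [0, 0, 0.9, 0, 1],
  [0, 0, 1.2, 0, 1],
  [0, 0, 1.5, 0, 1],
  [0, 0, 1.8, 0, 1],
  [0, 0, 2.0, 0, 1],
  [0, 0, 2.0, 0, 1],
  [0, 0, 2.0, 0, 1],
  [0, 0, 2.0, 0, 1],
])

```text
clock: 23.3
position: [0.5459, -0.0037, 0.1197]
tool_rot: [-3.142, 0.0, 1.103]
force: [-0.2, -1.1, -0.8]
grip_width: 0.015
```

Call:
servo_tool([
  [0, 0, 0.3, 0, 1],
  [0, 0, 0.6, 0, 1],
  [0, 0, 0.9, 0, 1],
  [0, 0, 1.2, 0, 1],
  [0, 0, 1.5, 0, 1],
  [0, 0, 1.5, 0, 1],
  [0, 0, 1.8, 0, 1],
  [0, 0, 1.8, 0, 1],
  [0, 0, 2.0, 0, 1],
  [0, 0, 2.0, 0, 1],
])

```text
clock: 24.13
position: [0.5458, -0.0036, 0.1214]
tool_rot: [-3.141, 0.0, 1.103]
force: [2.6, 3.0, -17.3]
grip_width: 0.0151
```

The gate holds: 15 N of pull at 9 mm lift. I'll lower it back onto the hub.

Call:
servo_tool([
  [0, 0, -1.5, 0, 1],
  [0, 0, -3, 0, 1],
  [0, 0, -4.5, 0, 1],
  [0, 0, -6, 0, 1],
  [0, 0, -7.5, 0, 1],
  [0, 0, -8.5, 0, 1],
  [0, 0, -9.3, 0, 1],
  [0, 0, -10, 0, 1],
  [0, 0, -10.3, 0, 1],
  [0, 0, -10.3, 0, 1],
])

```text
clock: 24.97
position: [0.5461, -0.0036, 0.1118]
tool_rot: [3.141, -0.0, 1.103]
force: [-1.8, 1.5, 7.3]
grip_width: 0.0153
```

Call:
servo_tool([
  [0, 0, 0.3, 0, 0.6],
  [0, 0, 0.3, 0, 0.3],
  [0, 0, 0.3, 0, 0],
  [0, 0, 0.3, 0, -0.5],
  [0, 0, 0.3, 0, -1],
  [0, 0, 0.3, 0, -1],
  [0, 0, 0.3, 0, -1],
  [0, 0, 15, 0, -1],
  [0, 0, 35, 0, -1],
  [0, 0, 60, 0, -1],
])

```text
clock: 25.8
position: [0.5452, -0.0037, 0.1711]
tool_rot: [-3.139, 0.001, 1.103]
force: [-0.5, -0.3, -0.6]
grip_width: 0.0852
```

Call:
servo_tool([
  [0, 0, 30, 0, -1],
  [0, 0, 60, 0, -1],
  [0, 20, 80, 0, -1],
  [0, 50, 80, 0, -1],
  [0, 80, 80, 0, -1],
  [0, 110, 80, 0, -1],
  [0, 140, 80, 0, -1],
  [0, 170, 80, 0, -1],
  [0, 200, 80, 0, -1],
  [0, 220, 80, 0, -1],
])

```text
clock: 26.63
position: [0.5453, 0.2194, 0.2514]
tool_rot: [-3.141, -0.001, 1.105]
force: [0.1, 0.2, 0.8]
grip_width: 0.0854
```

Call:
servo_tool([
  [0, 0, 0, 0, -1],
  [0, 0, 0, 0, -1],
  [0, 0, 0, 0, -1],
  [0, 0, 0, 0, -1],
  [0, 0, 0, 0, -1],
  [0, 0, 0, 0, -1],
  [0, 0, 0, 0, -1],
  [0, 0, 0, 0, -1],
  [0, 0, 0, 0, -1],
  [0, 0, 0, 0, -1],
])

```text
clock: 27.47
position: [0.546, 0.2162, 0.2514]
tool_rot: [3.142, -0.0, 1.103]
force: [-0.1, -0.3, 0.4]
grip_width: 0.085
```

```bash
python3 - <<'E'
from h import *
o=bot.observe();print(o['position'],o['force'],o['grip_width'])
for n in('top','scene'):
    im=bot.grab_frame(n);cv2.imwrite(f'pics/{n}10.png',im)
    u,v=(280,210) if n=='top' else (270,165)
    crop(im,u,v,100,100,4,f'pics/{n}10c.png')
a=cv2.imread('pics/top10c.png');b=cv2.imread('pics/scene10c.png');cv2.imwrite('pics/10c.png',np.hstack([a,b]))
crop(im,285,185,65,65,8,'pics/10d.png')
E
```

```text
[0.54596081 0.21622055 0.25141601] [-0.14500306 -0.25598714  0.43152851] 0.08501735496874366
```

View pics/10c.png

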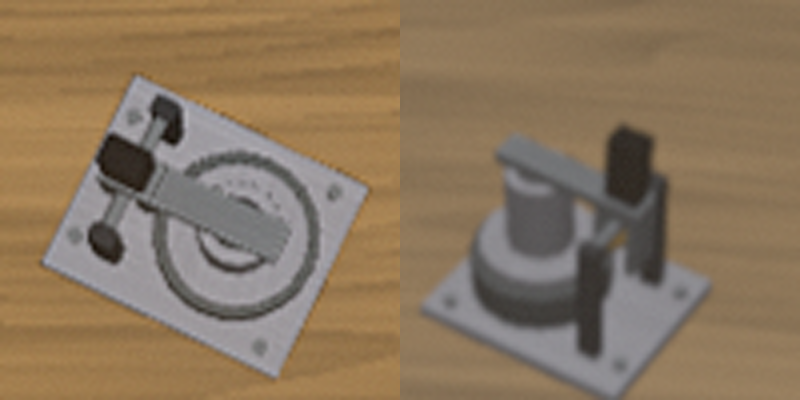

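View pics/10d.png

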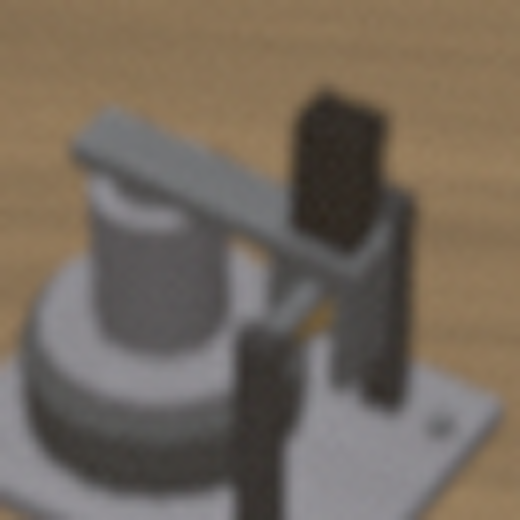

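View pics/scene10.png

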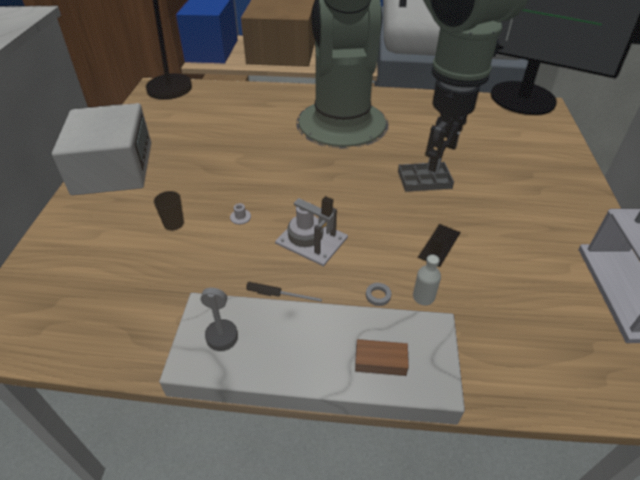

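The strap lies across the hub with the bar in the throat and the handle upright. In the scene view it is at about (315,210). The brass gate shows below the bar, and the other items are where they started.

```bash
python3 -c "
from workcell import bot
print(bot.job_done())"
```

```text
the job is handed in; nothing more can be done
None
```

The larger hub is seated flange down on the spigot, and the strap is clipped over it with its hook on the catch bar. I handed the job in at about 27.6 s; no verdict is reported.

- **Hub:** it slid down with almost no side force. It met the plinth at the expected height, giving about 22 N. The top view afterwards showed the flange concentric on the plinth.
- **Strap:** on the way down the gate pushed back with about 7 N, then released, and the strap came to rest on the hub at the expected height.
- **Gate check:** I tugged the strap upward. It moved freely for about 9 mm, then held against roughly 15 N, so the gate is shut behind the bar. I lowered it back onto the hub before letting go.
- **Final views:** the strap lies across the hub, the gripper is clear, and the other items look to be where they started (by eye, not measured).
- **Disagreement:** before the hub went on, the two cameras differed by about 1 to 3 mm along x. I split the difference with a 0.7 mm shift, and both fits went in without trouble.

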